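# Weigh out the brass for a casting

## Task

Weigh out brass for the next casting: take the copper bar off the spring scale and lay it in the grey scrap tray, and put brass ingots from the wooden stock box on the pan until the red pointer stands level with the green marker, within the marker's height. Keep the unused brass in its box and leave the box with its lid fully shut. Leave the marker where it is set, never push the pan down to its stop, and do not disturb the ring box, spool, jar or hammer.

Things in the scene. Friction and masses are not known exactly. Their poses are not given: they have to be found in the camera images.
- brass_a: the smallest of the four yellow brass ingots, a plain bar 30 x 17 x 13.8 mm (length along its x, width along its y, height), about 60 g (within 4 percent); origin at the centre of its underside
- brass_b: the second smallest of the four yellow brass ingots, a plain bar 38 x 21 x 17.7 mm (length along its x, width along its y, height), about 120 g (within 4 percent); origin at the centre of its underside
- brass_c: the second largest of the four yellow brass ingots, a plain bar 44 x 24 x 20 mm (length along its x, width along its y, height), about 180 g (within 4 percent); origin at the centre of its underside
- brass_d: the largest of the four yellow brass ingots, a plain bar 50 x 26 x 21.7 mm (length along its x, width along its y, height), about 240 g (within 4 percent); origin at the centre of its underside
- copper: reddish copper bar 56 x 24 x 20 mm (length along its x, width along its y, height), about 240 g, lying on the scale pan at the start; origin at the centre of its underside
- scale: green-based spring scale, fixed to the bench; base 190 x 150 mm and 30 mm high; origin on the bench under the pan's centre. Its slotted pointer post stands 56 mm wide, 157 mm above the bench, centred 98 mm from the pan's axis along the scale's +x
- pan_floor (a point): centre of the steel pan's upper face: square pan 150 x 150 mm inside, rim 6 mm high, 4 mm wide; the empty pan stands 150 mm above the bench; moves straight down when loaded and has the scale's axes
- pan (a joint): deflection of the pan in m, positive downwards, 0 with the pan empty; the spring gives about 10 mm per 60 g (60 N/m); the stop is at 0.085
- pointer (a point): middle of the red pointer bar, which rides with the pan (25 mm below the pan's face, 113 mm along the scale's +x) and sweeps in front of the post
- marker_mid (a point): point level with the middle of the green marker, a clip 14 mm tall on the pointer post; level with pointer when the deflection is exactly right
- marker (a joint): where the green marker is set on its post in m: the pan deflection at which the pointer is level with the marker's middle; a stiff slide, not to be moved
- stock_box: dark wooden open-topped box for the brass, fixed to the bench, 170 mm (x) x 224 mm (y) x 50 mm high outside, walls and floor 6 mm thick; origin at the centre of its underside
- lid (a joint): angle of the box's light wooden lid in rad: 0 shut flat on the rim, about 1.57 upright, 1.95 its stop, leaning away from the robot; a stiff hinge, it stays where it is left
- lid_hinge (a point): middle of the lid's hinge line on the box's far (+x) upper rim, along the box's y; the lid is 170 mm from the hinge to its free edge, 224 mm along the hinge and 8 mm thick (above the hinge line when shut)
- lid_handle (a point): outer end of the brass knob on the lid's upper face, 140 mm from the hinge line in the middle of the lid's width, 35 mm out from that face
- scrap_tray: grey plastic tray for copper scrap, fixed, 130 x 130 mm outside and 28 mm high, walls and floor 4 mm thick; origin at the centre of its underside
- ring_box: bystander: loose wine-red closed ring box 57 x 57 x 48 mm; origin at the centre of its underside
- spool: bystander: loose metal wire spool standing upright, 54 mm across, 45 mm high; origin at the centre of its underside
- jar: bystander: loose amber glass jar with a steel lid, 52 mm across, 75 mm high; origin at the centre of its underside
- mallet: bystander: loose brass-headed hammer lying flat, handle 200 mm long along its x; origin under it near the middle of its length
Not all that is in view belongs to the job. What is shaped like the brass_d but pink or purple is not meant.

How it is judged:
By the outcome, as a careful person would: the job done as asked, in the order asked, and still so for the second after the job is handed in, with the robot touching nothing.
It also fails if it takes over 72 s, if anything falls off the work surface, if the arm or the gripper's body presses on something with over 40 N, if the wrist force passes 120 N, or if a joint passes its speed limit or range.

## Robot

A 6-joint arm with a two-finger parallel gripper is mounted at the origin on the work surface. World frame = base frame: x ahead of the robot, y to its left, z up, the work surface at z = 0. Lengths are in m, angles in rad, forces in N, time in s.
With the tool pointing down it reaches from about 0.3 to 0.775 m from the base axis. Payload 14.6 kg.
Tool frame: the origin (TCP) lies at the very end of the fingers, on their centre line; the grasp point (between the pads) lies 19 mm behind it; z points along the fingers, y is the line along which they close (so a half turn about z gives the same grasp; the last joint's range is limited). The gripper opens to 94 mm and grips with 3 to 60 N. Pads are 16 mm wide; open, the fingers measure 119 mm over their backs; the gripper's body (75 mm by 177 mm) begins 78 mm behind the grasp point.
Start: joints at [-1.354, 0.3, 1.521, -0, 1.321, -0.067], TCP at [0.154, -0.528, 0.182] pointing down, gripper open.
Joint ranges: [-3.03, 3.03], [-0.79, 2.21], [0.23, 2.52], [-1.04, 4.18], [0, 3.07], [-2.55, 2.55]. Speed limits (rad/s): [2.22, 2.22, 2.57, 3.14, 3.14, 3.14].

## Interface

Orientations are given as [roll, pitch, yaw] about the fixed x, y, z axes, in that order (R = Rz(yaw) Ry(pitch) Rx(roll)).
In Python, from station import ctrl gives the robot as it stands. The module is installed in compiled form; this text tells all that it offers.
- The arm moves only by the tool step_arm, never from a script. Its argument "deltas" is a list of rows, each an object with "dp": the shift along the tool's x, y, z scaled (see below), a list of three; "twist": the turn about the tool's z scaled (see below). In form: [{"dp": [tx, ty, tz], "twist": twist}, ...]. A call has 1 to 12 rows; each row shifts and turns the commanded pose from where the row before left it, along the tool's axes as they then stand; what a row does not reach is not made up. The controller multiplies each number of a shift by 0.04 m and each number of a turn by 4 degrees. A row lasts 1/10 s, in which the tool goes at most 50 mm and 8.59 degrees, less where a joint would pass 70% of its speed; a pose out of reach is approached as far as the arm can. A call with a number of a shift or a turn outside -1 to 1 is refused whole. A call with a gripper value outside its range is refused whole. "gripper" is the opening, from -1 (shut) to 1 (fully open), set as the call begins (left out, the last holds). The fingers move at their own pace and stop on an object; "squeeze" is the grip in N (left out, the last holds). Time passes only in rows, so rows that do not move let the fingers close. It gives the time, the measured TCP pose, the force, the opening and the grip force at its end, in the units of the state.
- ctrl.get_obs(): the state, without advancing time (a new reading comes with each control period).
- ctrl.camera(name): name is "scene" or "top" or "wrist"; returns (picture, depth): 420x560x3 uint8, red, green, blue; 420x560 float32, m along the optical axis (not along the pixel's ray), 0 where there is no reading.
- ctrl.get_calibration(name): a dict with "fx", "fy", "cx", "cy" (pixels), "distortion" ([k1, k2, p1, p2, k3] as OpenCV has them; the pictures are not rectified), "world_to_cam" (4x4, takes a point from world to camera coordinates); the wrist camera has in their place "hand_eye" (4x4, takes a point from camera to tool coordinates, whose origin is the TCP and whose axes are the flange's). Camera axes: x right, y down, z forward; pixel columns grow to the right and rows downward; lengths in m; the calibration is good to about 2 mm. A picture is of the moment at which its call begins: read the wrist's pose just before it. get_calibration takes no time and is no camera call.
- ctrl.hand_in(): hands the job in; it is judged then, once.
Trained networks look in the newest picture that a camera, given by its name, has taken for a name from the list of things; names that differ only in an ending like _2 or _b are one class to them, and where a whole thing is asked for, a point or a joint stands for the part that bears it (a point fixed in the world has none). Each returns a list of dicts, best first, with "conf" (0 to 1); they miss things now and then, are a little off and sometimes report something else, mostly with a low value. They report only what shows in the picture. A call takes as long as a camera call. They do not tell look-alikes from the thing itself.
- ctrl.spot_in(camera, label): "rect" ([left, top, right, bottom] as shares, 0 to 1, of the picture: columns of its width, rows of its height, round what is visible of it).
- ctrl.cut_out(camera, label): "pixels" (420x560 bool, what is visible of it) and "rect" ([left, top, right, bottom] as shares, 0 to 1, of the picture: columns of its width, rows of its height, round what is visible of it).
The state is a dict: "time_s": time; "qpos": joint angles; "joint_vel": joint speeds; "tau": joint torques, N m; "ee_pos": TCP position; "eef_rot": TCP orientation; "force": force on the tool from outside, world axes, zero at the start; "moment": the same for the moment, N m; "grip_width": finger opening in m; "grip_force": force on a finger pad.
Only numpy, scipy, OpenCV 4.12 (cv2) and the standard library are available. Lean on these libraries where they do the work, as an engineer would, in place of code of your own. Each camera call takes 0.05 s, during which the arm holds its last target. There are 200 camera calls.

## Working session

There is one attempt and no reset: what is moved stays moved. The work goes in short steps, Python scripts to look and compute and a tool call to move; the robot and the scene stay as the last step left them, time stands still between calls to the robot, and variables do not carry over. Pictures are saved under pics/ and viewed, at most 10 in all, crops included, and the job is handed in when it is done.

Besides the shell and the picture viewer there is one more tool, called as name(argument=value, ...), one argument or row to a line, values as JSON. step_arm: Moves the arm, as the interface text tells. Its arguments: {"type":"object","properties":{"deltas":{"type":"array"},"gripper":{"type":"number"},"squeeze":{"type":"number"}},"required":["deltas"]}

```bash
mkdir -p pics; cat > h.py <<'E'
from station import ctrl
import numpy as np, cv2
from scipy.spatial.transform import Rotation as R
def cam(name):
    o=ctrl.get_obs(); im,d=ctrl.camera(name); c=ctrl.get_calibration(name)
    if name=='wrist':
        T=np.eye(4);T[:3,:3]=R.from_euler('xyz',o['eef_rot']).as_matrix();T[:3,3]=o['ee_pos'];M=T@np.array(c['hand_eye'])
    else: M=np.linalg.inv(np.array(c['world_to_cam']))
    K=np.array([[c['fx'],0,c['cx']],[0,c['fy'],c['cy']],[0,0,1.]])
    h,w=d.shape;u,v=np.meshgrid(np.arange(w),np.arange(h))
    p=cv2.undistortPoints(np.stack([u,v],-1).reshape(-1,1,2).astype(np.float64),K,np.array(c['distortion'],float)).reshape(h,w,2)
    P=np.concatenate([p*d[...,None],d[...,None]],-1)
    W=P@M[:3,:3].T+M[:3,3]; W[d==0]=np.nan
    return im,d,W
def save(im,n): cv2.imwrite('pics/'+n,cv2.cvtColor(im,cv2.COLOR_RGB2BGR))
E
python3 - <<'E'
from h import *
a,d,W=cam('scene');b,d2,W2=cam('top')
np.savez('s.npz',a=a,W=W,b=b,W2=W2)
save(a,'scene0.png');save(b,'top0.png')
for n in ['scene','top']:
  WW=W if n=='scene' else W2
  for l in ['copper','brass_d','scale','marker','pointer','stock_box','lid','lid_handle','scrap_tray','ring_box','spool','jar','mallet']:
    for r in ctrl.cut_out(n,l)[:4]:
        m=r['pixels'];p=WW[m];p=p[~np.isnan(p[:,0])]
        print(n,l,round(r['conf'],2),np.round(np.array(r['rect'])*[560,420,560,420]).astype(int),np.round(np.median(p,0),3),np.round(np.percentile(p,2,0),3),np.round(np.percentile(p,98,0),3))
print(ctrl.get_obs())
E
```

```text
scene copper 0.78 [320 215 341 239] [0.497 0.211 0.129] [0.47  0.188 0.111] [0.519 0.231 0.132]
scene brass_d 0.75 [135 266 151 282] [ 0.722 -0.165  0.021] [ 0.704 -0.188  0.011] [ 0.738 -0.143  0.024]
scene brass_d 0.73 [220 168 235 188] [ 0.385 -0.124  0.02 ] [ 0.367 -0.15   0.004] [ 0.395 -0.101  0.025]
scene brass_d 0.46 [155 188 167 204] [ 0.502 -0.247  0.025] [ 0.483 -0.262  0.01 ] [ 0.543 -0.215  0.068]
scene brass_d 0.46 [191 192 205 214] [ 0.491 -0.145  0.027] [ 0.464 -0.161  0.01 ] [ 0.513 -0.133  0.031]
scene scale 0.65 [281 197 367 307] [0.555 0.212 0.109] [0.434 0.13  0.013] [0.625 0.285 0.155]
scene marker 0.54 [323 283 329 291] [0.613 0.245 0.079] [0.606 0.239 0.071] [0.617 0.248 0.086]
scene marker 0.29 [284 200 364 287] [0.52  0.207 0.11 ] [0.432 0.128 0.087] [0.601 0.283 0.117]
scene pointer 0.88 [284 197 365 285] [0.519 0.205 0.11 ] [0.431 0.126 0.106] [0.594 0.283 0.117]
scene lid 0.64 [ 83 186 198 246] [ 0.636 -0.172  0.162] [ 0.616 -0.29   0.054] [ 0.679 -0.074  0.221]
scene lid_handle 0.77 [ 84 185 196 247] [ 0.636 -0.173  0.162] [ 0.615 -0.29   0.052] [ 0.679 
[... 2378 characters left out ...]
.462 0.009] [0.554 0.538 0.029]
{'time_s': 1.4, 'qpos': array([-1.35362491e+00,  2.99899901e-01,  1.52100258e+00,  2.73222950e-05,
        1.32071049e+00, -6.65694677e-02]), 'joint_vel': array([-0.00144328,  0.00086448, -0.00121144, -0.00081672,  0.00033376,
        0.00072044]), 'tau': array([ 4.27823907e-04, -5.31661499e+01, -3.52919126e+01,  7.08869845e-02,
        2.13090138e-02, -1.65195149e-05]), 'ee_pos': array([ 0.15398975, -0.52798876,  0.18184454]), 'eef_rot': array([-3.14157415e+00, -2.77646432e-05,  2.83734122e-01]), 'force': array([ 0.53307233, -0.29151529, -0.23576942]), 'moment': array([0.06591494, 0.00661327, 0.04028571]), 'grip_force': 0.0, 'grip_width': 0.09424604687140224}
```

```bash
python3 - <<'E'
from h import *
z=np.load('s.npz')
save(cv2.resize(z['b'][110:330,90:470],(800,463),interpolation=cv2.INTER_CUBIC),'t1.png')
save(cv2.resize(z['a'][120:340,70:470],(800,440),interpolation=cv2.INTER_CUBIC),'s1.png')
E
```

```text
(no output)
```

View pics/t1.png

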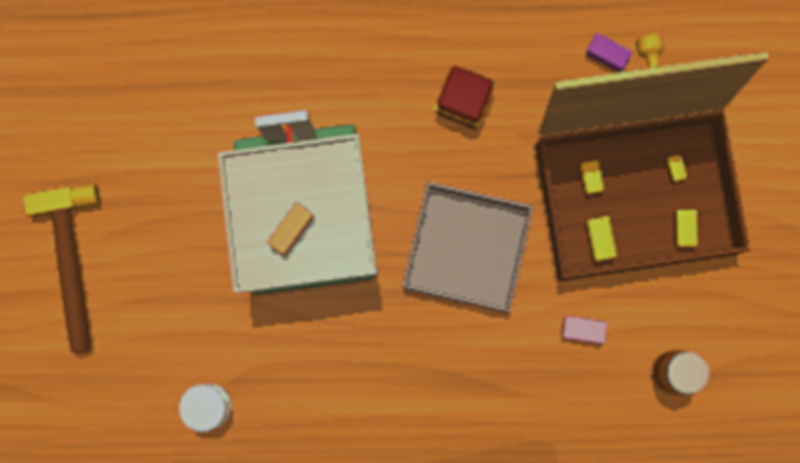

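View pics/s1.png

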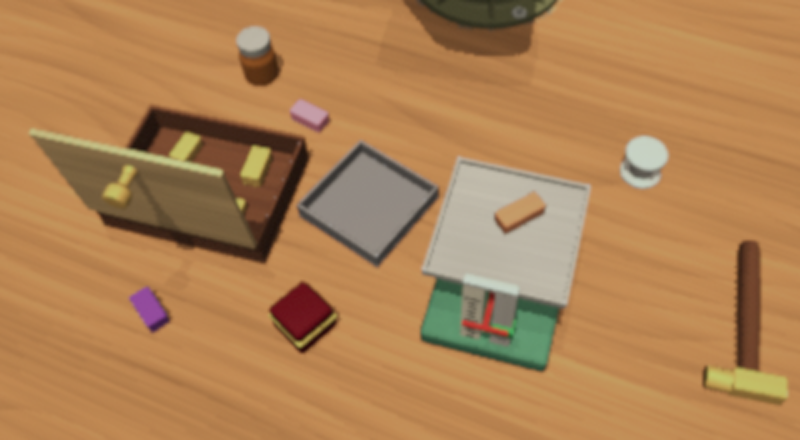

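```bash
python3 - <<'E'
from h import *
z=np.load('s.npz')
def rect(p):
    p=p[~np.isnan(p).any(1)]
    (cx,cy),(w,h),a=cv2.minAreaRect((p[:,:2]*1000).astype(np.float32))
    if w<h: w,h,a=h,w,a+90
    return np.round([cx,cy],1),np.round([w,h],1),round((a+90)%180-90,1),np.round(np.median(p[:,2])*1000,1)
W=z['W2'];im=cv2.cvtColor(z['b'],cv2.COLOR_RGB2HSV).astype(int);H,S,V=im[...,0],im[...,1],im[...,2]
def comps(m,n):
    k,l,st,_=cv2.connectedComponentsWithStats(m.astype(np.uint8))
    for i in range(1,k):
        if st[i,4]>25: print(n,st[i],rect(W[l==i]))
yel=(H>22)&(H<34)&(S>120)&(V>110)
inb=(W[...,0]<0.63)&(W[...,1]<-.06)&(W[...,2]<.05)
comps(yel&inb,'yel')
cop=(W[...,2]>.118)&(W[...,2]<.14)&(W[...,0]<.58)&(W[...,1]>.14)&(W[...,1]<.27)
comps(cop,'cop')
comps((W[...,2]>.1)&(W[...,2]<.125)&(W[...,1]>.05),'pan')
comps((W[...,2]>.015)&(W[...,2]<.034)&(abs(W[...,1])<.1)&(W[...,0]<.6),'tray')
comps((W[...,2]>.04)&(W[...,2]<.058)&(W[...,1]<-.06)&(W[...,1]>-.34)&(W[...,0]>.42),'boxrim')
# marker in scene
a=cv2.cvtColor(z['a'],cv2.COLOR_RGB2HSV).astype(int);Ws=z['W']
for y in range(276,298):
    print(y,' '.join('%3d/%3d/%3.0f'%(a[y,x,0],a[y,x,1],Ws[y,x,2]*1000) for x in range(302,331,2)))
c=ctrl.get_calibration('scene');print(np.round(np.linalg.inv(c['world_to_cam'])[:3,3],3))
wl=Ws[186:248,83:199].reshape(-1,3);wl=wl[(wl[:,2]>.17)];print('lidtop',np.nanpercentile(wl,[5,50,95],axis=0))
E
```

```text
yel [407 186   9  10  61] (array([ 567. , -247.1]), array([23. , 17.2]), 10.1, np.float64(19.8))
yel [367 191  10  11  86] (array([ 554.4, -146.8]), array([27.3, 24.6]), -74.9, np.float64(22.5))
yel [411 209  10  18 168] (array([ 498.6, -252.6]), array([47.1, 24.9]), -1.5, np.float64(26.0))
yel [369 213  14  21 213] (array([ 486.4, -153.5]), array([52.7, 32.4]), 8.1, np.float64(27.2))
cop [217 206  22  25 264] (array([489.3, 207.7]), array([56.1, 25.6]), -37.4, np.float64(128.6))
pan [214 169  11   6  27] (array([599.2, 229.3]), array([23.2,  6.5]), -67.3, np.float64(114.0))
pan [ 194  174   75   75 4300] (array([508.4, 202.1]), array([159.5, 158.6]), 7.0, np.float64(109.7))
tray [282 196  62  62 391] (array([477.6,   7.1]), array([130.8, 130.1]), -13.9, np.float64(27.0))
boxrim [345 161 101  82 949] (array([ 536., -198.]), array([226.4, 173.1]), -82.5, np.float64(49.5))
276  22/ 51/ 86  22/ 53/ 91  21/ 55/ 92  22/ 52/ 94  22/ 51/ 98   6/146/ 28   2/188/ 86  10/ 81/ 30  18/ 35/106  19/ 35/107  19/ 36/112  18/ 38/115  24/ 34/113  67/ 83/ 31  68/ 94/ 30
277  23/ 50/ 84  21/ 51/ 86  21/
[... 3276 characters left out ...]
 34
295  36/ 77/ 11  64/ 79/ 13  69/101/ 18  69/102/ 20  69/ 99/ 23  68/ 99/ 25  69/ 96/ 26  68/ 96/ 28  69/ 95/ 27  68/ 93/ 28  68/ 95/ 30  69/ 93/ 29  68/ 93/ 32  68/ 90/ 29  68/ 92/ 29
296  17/129/  7  19/110/  9  46/ 76/ 13  66/ 86/ 15  68/ 97/ 17  69/101/ 24  69/100/ 27  68/ 98/ 26  69/ 97/ 23  68/ 96/ 27  68/ 95/ 28  68/ 93/ 31  68/ 92/ 30  68/ 93/ 31  68/ 91/ 30
297  15/142/  1  15/141/ -3  16/129/  9  19/109/ 12  46/ 81/ 13  65/ 84/ 16  68/ 97/ 17  69/101/ 23  69/ 99/ 26  68/ 99/ 25  68/ 98/ 27  69/ 96/ 26  68/ 92/ 29  68/ 93/ 29  68/ 93/ 31
[0.997 0.315 0.905]
lidtop [[ 0.62587232 -0.27760727  0.17377985]
 [ 0.64159635 -0.17497229  0.19962384]
 [ 0.67734976 -0.07984101  0.22036349]]
```

Candidates for brass (zoomed top view): d at (601,238), c at (686,228), b (592,177), a (677,168), all in the box. The look-alikes are the pink bar (585,330) and purple bar (608,50), both outside it. The copper bar is at (290,230) on the pan. First I'll move above the copper and take a close look there.

step_arm(
  deltas=[
    {"dp":[0.73,-0.85,-0.1],"twist":0},
    {"dp":[0.73,-0.85,-0.1],"twist":0},
    {"dp":[0.73,-0.85,-0.1],"twist":0},
    {"dp":[0.73,-0.85,-0.1],"twist":0},
    {"dp":[0.73,-0.85,-0.1],"twist":0},
    {"dp":[0.73,-0.85,-0.1],"twist":0},
    {"dp":[0.73,-0.85,-0.1],"twist":0},
    {"dp":[0.73,-0.85,-0.1],"twist":0},
    {"dp":[0.73,-0.85,-0.1],"twist":0},
    {"dp":[0.73,-0.85,-0.1],"twist":0},
    {"dp":[0.73,-0.85,-0.1],"twist":0},
    {"dp":[0.73,-0.85,-0.1],"twist":0},
  ],
  gripper=1,
)

```text
time_s: 2.6
ee_pos: [0.3765, -0.0363, 0.2304]
eef_rot: [3.141, -0.001, 0.284]
force: [-0.2, -0.6, -0.4]
grip_width: 0.0941
grip_force: 0.0
```

step_arm(
  deltas=[
    {"dp":[0.73,-0.85,-0.1],"twist":0},
    {"dp":[0.73,-0.85,-0.1],"twist":0},
    {"dp":[0.73,-0.85,-0.1],"twist":0},
    {"dp":[0.73,-0.85,-0.1],"twist":0},
    {"dp":[0.73,-0.85,-0.1],"twist":0},
    {"dp":[0.73,-0.85,-0.1],"twist":0},
    {"dp":[0,0,0],"twist":0},
    {"dp":[0,0,0],"twist":0},
  ],
)

```text
time_s: 3.4
ee_pos: [0.487, 0.207, 0.2533]
eef_rot: [3.141, 0.001, 0.285]
force: [0.2, -0.3, -0.6]
grip_width: 0.0943
grip_force: 0.0
```

```bash
cat >> h.py <<'E'
def to(x,y,z,yaw=None):
    o=ctrl.get_obs();p=o['ee_pos'];yw=o['eef_rot'][2];D=np.array([x,y,z])-p;c,s=np.cos(yw),np.sin(yw)
    t=0 if yaw is None else -((yaw-np.degrees(yw)+90)%180-90)/4
    print('t',round(o['time_s'],2),'p',np.round(p,4),'yaw',round(np.degrees(yw),1),'units dp',np.round(np.array([D[0]*c+D[1]*s,D[0]*s-D[1]*c,-D[2]])/.04,2),'twist',round(t,2))
def rect(p):
    p=p[~np.isnan(p).any(1)]
    (cx,cy),(w,h),a=cv2.minAreaRect((p[:,:2]*1000).astype(np.float32))
    if w<h: w,h,a=h,w,a+90
    return np.round([cx,cy],1),np.round([w,h],1),round((a+90)%180-90,1),np.round(np.median(p[:,2])*1000,1)
def comps(W,m,n):
    k,l,st,_=cv2.connectedComponentsWithStats(m.astype(np.uint8))
    for i in range(1,k):
        if st[i,4]>60: print(n,st[i],*rect(W[l==i]))
E
python3 - <<'E'
from h import *
im,d,W=cam('wrist');save(im,'w1.png')
z=W[...,2]
comps(W,(z>.122)&(z<.14),'cop'); comps(W,(z>.1)&(z<.12),'pan')
to(.489,.208,.25,52.6)
E
```

```text
cop [275  55  27   7  68] [600.1 231.9] [21.1  0.4] -83.6 131.5
cop [315  61  29   8  77] [604.1 198.8] [21.8  2.7] 90.0 131.3
cop [ 246  163   62   56 1625] [490.6 209.8] [56.2 24.4] -36.5 128.9
pan [275  58  25   7  67] [600.1 232.1] [21.4  0.4] -83.0 111.3
pan [313  60  26  12  74] [604.3 199.1] [22.3  4.7] 84.3 110.3
pan [  195    66   198   196 27537] [509.6 204.1] [159. 159.] 7.0 109.2
t 3.45 p [0.4869 0.2062 0.2536] yaw 16.3 units dp [ 0.06 -0.03  0.09] twist -9.08
```

View pics/w1.png

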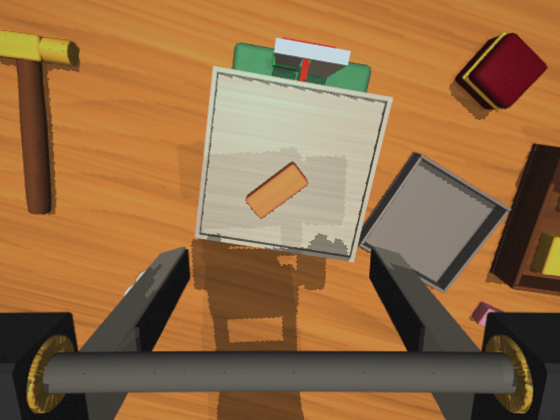

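step_arm(
  deltas=[
    {"dp":[0.11,-0.06,0.2],"twist":-0.93},
    {"dp":[0,0,0.2],"twist":-0.93},
    {"dp":[0,0,0.2],"twist":-0.93},
    {"dp":[0,0,0.2],"twist":-0.93},
    {"dp":[0,0,0.2],"twist":-0.93},
    {"dp":[0,0,0.2],"twist":-0.93},
    {"dp":[0,0,0.2],"twist":-0.93},
    {"dp":[0,0,0.2],"twist":-0.93},
    {"dp":[0,0,0.2],"twist":-0.93},
    {"dp":[0,0,0.2],"twist":-0.93},
    {"dp":[0,0,0.4],"twist":0},
    {"dp":[0,0,0.4],"twist":0},
  ],
)

```text
time_s: 4.65
ee_pos: [0.4907, 0.2089, 0.142]
eef_rot: [3.141, -0.001, 0.932]
force: [0.1, 0.5, 0.0]
grip_width: 0.0941
grip_force: 0.0
```

step_arm(
  deltas=[
    {"dp":[0,0,0.4],"twist":0},
    {"dp":[0,0,0.25],"twist":0},
    {"dp":[0,0,0],"twist":0},
    {"dp":[0,0,0],"twist":0},
  ],
)

```text
time_s: 5.05
ee_pos: [0.491, 0.2099, 0.1166]
eef_rot: [3.141, -0.001, 0.932]
force: [-0.4, -0.4, 0.3]
grip_width: 0.0943
grip_force: 0.0
```

```bash
python3 - <<'E'
from h import *
to(.4906,.2098,.113,53.5)
E
```

```text
t 5.05 p [0.491  0.2099 0.1166] yaw 53.4 units dp [-0.01 -0.01  0.09] twist -0.02
```

step_arm(
  deltas=[
    {"dp":[0,0,0.09],"twist":0},
    {"dp":[0,0,0],"twist":0},
    {"dp":[0,0,0],"twist":0},
    {"dp":[0,0,0],"twist":0},
    {"dp":[0,0,0],"twist":0},
    {"dp":[0,0,0],"twist":0},
  ],
  gripper=0.1,
  squeeze=20,
)

```text
time_s: 5.65
ee_pos: [0.4908, 0.2102, 0.1123]
eef_rot: [-3.142, -0.0, 0.933]
force: [0.2, 0.4, -0.6]
grip_width: 0.0527
grip_force: 0.0
```

```bash
python3 - <<'E'
from h import *
im,d,W=cam('wrist');z=W[...,2]
comps(W,(z>.122)&(z<.14),'cop')
o=ctrl.get_obs();print(o['grip_width'],o['grip_force'])
save(cv2.resize(im[100:400],(800,429)),'w2.png')
E
```

```text
cop [416  60  44  54 757] [600.6 234.5] [24.3  9.6] 72.4 131.6
cop [457 118  45  50 756] [604.6 199.8] [24.3  9.6] 76.1 130.9
cop [ 218  232  124   49 4541] [491.7 210.1] [62.5 23.9] -36.5 128.9
0.0516450759177569 0.0
```

View pics/w2.png

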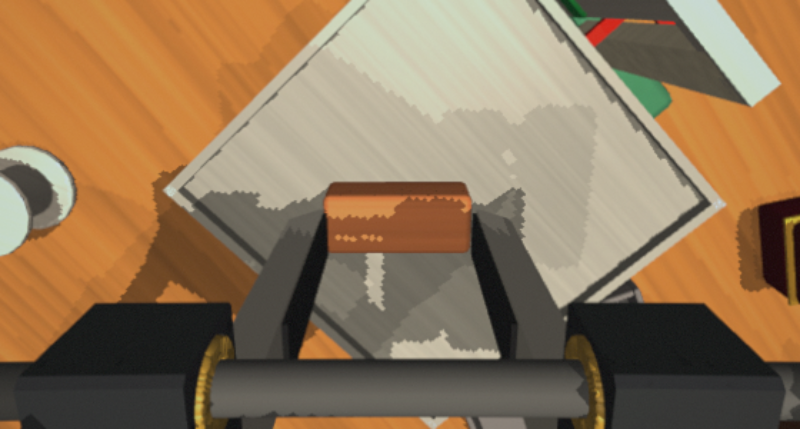

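step_arm(
  deltas=[
    {"dp":[0,0,0],"twist":0},
    {"dp":[0,0,0],"twist":0},
    {"dp":[0,0,0],"twist":0},
  ],
  gripper=-1,
  squeeze=20,
)

```text
time_s: 6.0
ee_pos: [0.4908, 0.2102, 0.1123]
eef_rot: [-3.142, -0.0, 0.933]
force: [0.3, 0.1, 0.6]
grip_width: 0.031
grip_force: 0.0
```

```bash
python3 - <<'E'
from h import *
im,d,W=cam('wrist');z=W[...,2]
comps(W,(z>.122)&(z<.14),'cop')
o=ctrl.get_obs();print(o['grip_width'],o['grip_force'])
print(ctrl.get_calibration('wrist')['hand_eye'])
E
```

```text
cop [416  60  43  54 763] [600.7 234.5] [24.3  9.8] 72.1 131.7
cop [458 117  45  52 749] [604.6 200.3] [24.5  9.3] 74.0 130.9
cop [ 226  232  104   46 3399] [490.9 210.6] [55.5 24.3] -36.0 128.9
0.02706753974670082 0.0
[[-4.25202664e-04 -9.61996664e-01 -2.73060867e-01  7.91354469e-02]
 [ 9.99999899e-01 -4.48264342e-04  2.20689984e-05  7.76583426e-04]
 [-1.43633753e-04 -2.73060830e-01  9.61996758e-01 -2.02431856e-01]
 [ 0.00000000e+00  0.00000000e+00  0.00000000e+00  1.00000000e+00]]
```

```bash
python3 - <<'E'
from h import *
im,d,W=cam('wrist');z=W[...,2]
print(ctrl.get_obs()['grip_width'])
save(cv2.resize(im[150:330,180:400],(733,600)),'w3.png')
E
```

```text
0.02279076590036361
```

View pics/w3.png

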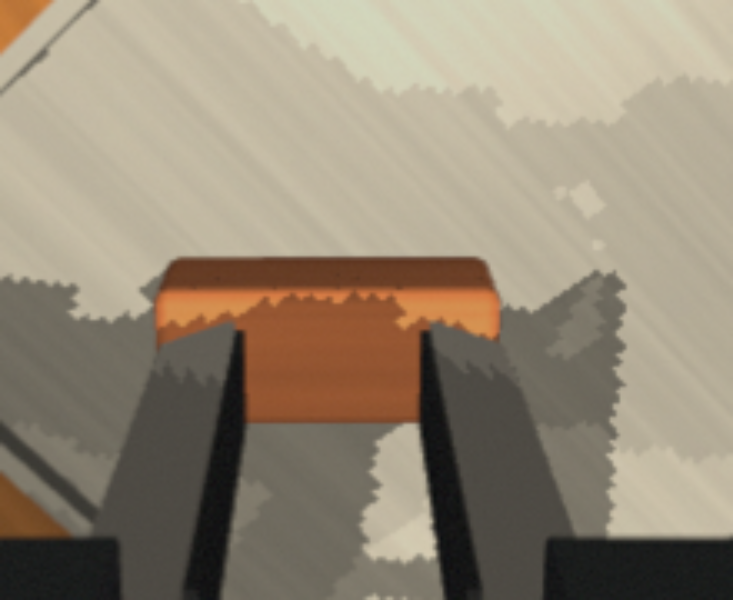

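```bash
python3 - <<'E'
from h import *
im,d,W=cam('wrist');c=ctrl.get_calibration('wrist');print(c['fx'],c['cx'],c['cy'],c['distortion'])
for (y,x) in [(252,240),(250,245),(256,240),(262,238),(252,315),(256,318),(262,320),(240,280),(256,280),(270,280)]: print(y,x,im[y,x],np.round(W[y,x]*1000,1))
o=ctrl.get_obs();print(o['grip_width'],o['grip_force'],o['ee_pos'],o['force'])
E
```

```text
371.3465880058826 279.2825413204314 210.45716063155825 [0.02975608 0.         0.         0.         0.        ]
252 240 [94 92 84] [481.6 229.  144.5]
250 245 [95 92 84] [483.1 227.5 141.2]
256 240 [96 92 83] [481.7 228.4 148.6]
262 238 [85 81 74] [481.6 228.6 156. ]
252 315 [98 93 83] [511.  206.5 143.1]
256 318 [98 92 84] [512.  206.5 149.6]
262 320 [95 90 82] [512.  206.  155.9]
240 280 [206 128  72] [497.6 217.5 128.6]
256 280 [146  85  49] [492.1 210.2 128.5]
270 280 [148  85  47] [487.1 203.3 128. ]
0.019169528720652904 0.0 [0.49075457 0.21024895 0.11225731] [-0.48649532 -0.23218891  0.3163764 ]
```

step_arm(
  deltas=[
    {"dp":[0,0,0],"twist":0},
    {"dp":[0,0,0],"twist":0},
    {"dp":[0,0,0],"twist":0},
    {"dp":[0,0,0],"twist":0},
    {"dp":[0,0,0],"twist":0},
    {"dp":[0,0,0],"twist":0},
  ],
  gripper=0.7,
)

```text
time_s: 6.75
ee_pos: [0.4907, 0.2102, 0.1122]
eef_rot: [-3.142, 0.0, 0.933]
force: [0.6, -0.2, -0.4]
grip_width: 0.064
grip_force: 0.0
```

```bash
python3 - <<'E'
from h import *
im,d,W=cam('wrist')
o=ctrl.get_obs();print(o['time_s'],o['grip_width'],o['ee_pos'])
yw=o['eef_rot'][2];D=W-o['ee_pos'];c,s=np.cos(yw),np.sin(yw)
T=np.stack([D[...,0]*c+D[...,1]*s,D[...,0]*s-D[...,1]*c,D[...,2]],-1)
for lo,hi in [(-.065,-.03),(.03,.065)]:
    m=(abs(T[...,0])<.014)&(T[...,1]>lo)&(T[...,1]<hi)&(T[...,2]>0.004)&(T[...,2]<.07)
    p=T[m]*1000; print(m.sum(),np.round(np.percentile(p,[0,2,50,98],axis=0),1).tolist())
    i=np.argsort(p[:,2])[:6];print(np.round(p[i],1).tolist())
b,d2,W2=cam('top');D=W2-o['ee_pos'];T=np.stack([D[...,0]*c+D[...,1]*s,D[...,0]*s-D[...,1]*c,D[...,2]],-1)
m=(abs(T[...,0])<.02)&(abs(T[...,1])<.1);print('top',np.round(np.percentile(T[m][:,2],[2,20,50,80,98]),3))
E
```

```text
6.8 0.06761552499981772 [0.49078292 0.21023415 0.11227388]
1846 [[-8.9, -43.4, 22.3], [-7.4, -42.6, 25.3], [8.8, -32.8, 52.0], [9.8, -30.8, 69.3]]
[[7.2, -32.6, 22.3], [8.9, -33.5, 22.4], [9.0, -33.0, 22.6], [8.0, -32.5, 22.9], [7.5, -31.5, 23.0], [5.3, -31.0, 23.1]]
1843 [[-8.5, 32.2, 22.8], [-7.4, 32.4, 25.4], [8.8, 34.4, 52.1], [9.7, 44.0, 69.5]]
[[-6.2, 32.7, 22.8], [-7.3, 32.8, 22.9], [4.1, 32.8, 22.9], [8.0, 34.2, 22.9], [9.1, 35.1, 23.0], [8.6, 34.6, 23.1]]
top [-0.002  0.304  0.327  0.331  0.354]
```

The bar was never gripped: in the wrist depth image the fingers end about 22 mm above the reported TCP. I'll lower by that amount and grip again.

step_arm(
  deltas=[
    {"dp":[0,0,0],"twist":0},
    {"dp":[0,0,0.2],"twist":0},
    {"dp":[0,0,0.2],"twist":0},
    {"dp":[0,0,0.1],"twist":0},
    {"dp":[0,0,0],"twist":0},
  ],
)

```text
time_s: 7.35
ee_pos: [0.4903, 0.2101, 0.0913]
eef_rot: [-3.141, 0.001, 0.933]
force: [1.0, 0.2, -0.3]
grip_width: 0.0799
grip_force: 0.0
```

step_arm(
  deltas=[
    {"dp":[0,0,0],"twist":0},
    {"dp":[0,0,0],"twist":0},
    {"dp":[0,0,0],"twist":0},
    {"dp":[0,0,0],"twist":0},
  ],
  gripper=-1,
  squeeze=20,
)

```text
time_s: 7.75
ee_pos: [0.4909, 0.2103, 0.0924]
eef_rot: [3.141, -0.0, 0.933]
force: [-0.2, -0.1, 0.7]
grip_width: 0.056
grip_force: 20.0
```

step_arm(
  deltas=[
    {"dp":[0,0,-0.3],"twist":0},
    {"dp":[0,0,-0.5],"twist":0},
    {"dp":[0,0,-0.6],"twist":0},
    {"dp":[0,0,-0.6],"twist":0},
    {"dp":[-0.71,0.46,0],"twist":0},
    {"dp":[-0.71,0.46,0],"twist":0},
    {"dp":[-0.71,0.46,0],"twist":0},
    {"dp":[-0.71,0.46,0],"twist":0},
    {"dp":[-0.71,0.46,0],"twist":0},
    {"dp":[-0.71,0.46,0],"twist":0},
    {"dp":[0,0,0],"twist":0},
  ],
)

```text
time_s: 8.85
ee_pos: [0.4777, 0.0047, 0.173]
eef_rot: [3.141, 0.0, 0.93]
force: [-0.2, -0.3, -2.5]
grip_width: 0.0558
grip_force: 20.0
```

```bash
python3 - <<'E'
from h import *
to(.4776,.0071,-.012)
print(ctrl.get_obs()['grip_width'])
im,d,W=cam('wrist');z=W[...,2]
comps(W,(z>.015)&(z<.034)&(abs(W[...,1])<.1)&(W[...,0]<.57),'tray')
a,d,W=cam('scene');np.savez('s2.npz',a=a,W=W)
save(cv2.resize(a[255:315,280:370],(800,533),interpolation=cv2.INTER_NEAREST),'s3.png')
hs=cv2.cvtColor(a,cv2.COLOR_RGB2HSV).astype(int)
m=np.zeros(z.shape,bool);m[255:300,290:350]=1
for n,k in [('g',m&(hs[...,0]>48)&(hs[...,0]<76)&(hs[...,1]>60)&(W[...,2]>.045)),('r',m&((hs[...,0]<8))&(hs[...,1]>140))]:
    p=W[k];u=np.argwhere(k);print(n,k.sum(),u.min(0),u.max(0),np.round(np.nanpercentile(p,[2,10,50,90,98],axis=0)*1000,1).tolist())
m=(W[...,2]>.14)&(W[...,2]<.16)&(W[...,1]>.1)&(W[...,0]<.58);print('pan',np.nanmedian(W[m][:,2]),m.sum())
E
```

```text
t 8.85 p [0.4777 0.0047 0.173 ] yaw 53.3 units dp [ 0.05 -0.04  4.62] twist 0
0.05577928310759054
tray [ 186   94  177  146 2441] [479.    9.6] [130.3 129.8] -14.0 27.0
tray [349 201  61  51 563] [533.8 -84.9] [72.7  2. ] 7.9 24.7
tray [  0 395  10  25 156] [ 84.4 -11.1] [25.9  5.3] 77.1 27.3
g 75 [279 315] [288 327] [[600.4, 225.2, 52.3], [607.4, 227.8, 69.0], [613.6, 238.3, 78.0], [616.6, 246.7, 81.3], [617.6, 248.2, 87.8]]
r 95 [257 302] [279 324] [[572.7, 197.1, 31.9], [602.1, 201.4, 123.5], [621.4, 217.0, 126.5], [625.1, 234.6, 128.6], [626.6, 240.2, 138.1]]
pan 0.15015457973857976 4678
```

View pics/s3.png

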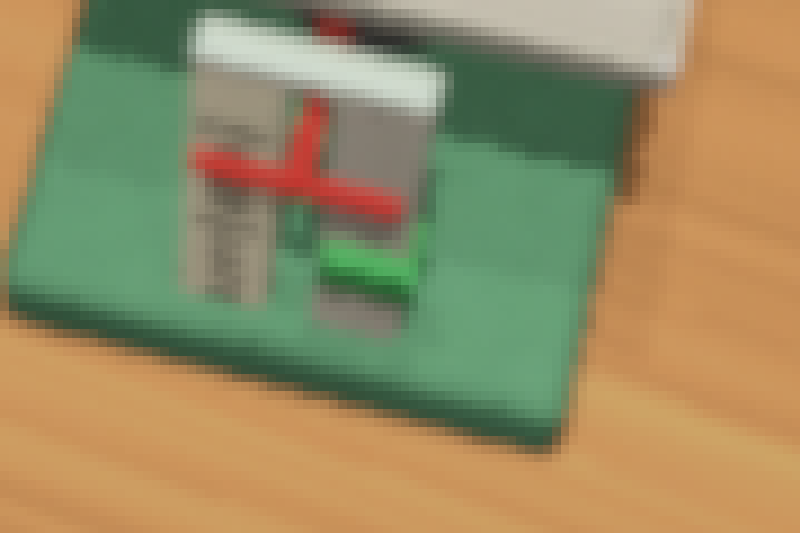

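step_arm(
  deltas=[
    {"dp":[0.1,-0.05,0.75],"twist":0},
    {"dp":[0,0,0.75],"twist":0},
    {"dp":[0,0,0.75],"twist":0},
    {"dp":[0,0,0.75],"twist":0},
    {"dp":[0,0,0.6],"twist":0},
    {"dp":[0,0,0.4],"twist":0},
    {"dp":[0,0,0.3],"twist":0},
    {"dp":[0,0,0.2],"twist":0},
    {"dp":[0,0,0.06],"twist":0},
    {"dp":[0,0,0],"twist":0},
  ],
)

```text
time_s: 9.95
ee_pos: [0.479, 0.0122, -0.0099]
eef_rot: [3.141, -0.0, 0.933]
force: [0.1, -0.1, -2.2]
grip_width: 0.056
grip_force: 20.0
```

```bash
python3 - <<'E'
from h import *
to(.479,.0096,-.0124);print(ctrl.get_obs()['force'])
z=np.load('s2.npz');a=z['a'];W=z['W'];hs=cv2.cvtColor(a,cv2.COLOR_RGB2HSV).astype(int)
for y in range(278,293): print(y,' '.join('%2d/%3d/%3d/%3.0f'%(*hs[y,x],W[y,x,2]*1000) for x in range(316,328,2)))
E
```

```text
t 9.95 p [ 0.479   0.0122 -0.0099] yaw 53.5 units dp [-0.05  0.04  0.06] twist 0
[ 0.11938124 -0.06491456 -2.16104645]
278  9/ 98/112/ 94  3/135/142/ 97  2/167/159/124  2/180/181/127  2/159/176/125 23/ 47/115/106
279 34/ 38/ 94/ 90  9/ 63/109/ 91  6/ 93/118/ 94  2/136/139/ 96  4/132/143/124 42/ 50/118/103
280 39/ 38/106/ 85 19/ 38/107/ 85 15/ 45/102/ 89  9/ 63/105/ 93 10/ 64/115/ 93 51/ 67/133/ 98
281 51/ 54/123/ 79 44/ 49/129/ 83 34/ 38/108/ 86 20/ 38/101/ 89 21/ 38/114/ 87 56/ 78/141/ 92
282 61/ 95/145/ 78 60/ 90/158/ 79 55/ 72/141/ 79 47/ 57/121/ 82 35/ 39/124/ 84 60/ 87/146/ 77
283 64/121/154/ 80 64/127/175/ 79 63/113/169/ 82 61/ 99/157/ 82 54/ 69/147/ 83 62/101/151/ 79
284 65/126/142/ 80 65/138/172/ 79 65/134/173/ 78 64/130/175/ 78 63/113/170/ 78 64/125/159/ 79
285 65/129/117/ 74 65/146/133/ 75 65/145/146/ 79 65/140/170/ 80 65/134/173/ 76 66/134/164/ 80
286 62/ 93/102/ 68 64/131/ 99/ 73 65/151/110/ 74 65/146/131/ 75 65/145/141/ 78 66/128/161/ 81
287 45/ 48/106/ 51 54/ 72/ 95/ 52 60/ 96/ 96/ 70 64/134/ 99/ 72 65/149/106/ 73 66/119/139/ 75
288 26/ 34/119/ 46 32/ 33/107/ 48 40/ 45/103/ 50 57/ 73/ 94/ 49 61/106/ 94/ 67 67/108/123/ 72
289 21/ 33/130/ 40 19/ 34/126/ 42 21/ 36/121/ 48 32/ 37/103/ 48 47/ 49/ 98/ 52 68/ 97/123/ 30
290 30/ 31/130/ 35 21/ 33/131/ 38 19/ 34/128/ 40 19/ 35/123/ 43 36/ 34/111/ 45 68/ 90/136/ 29
291 56/ 47/137/ 30 38/ 35/131/ 33 30/ 28/126/ 35 19/ 34/129/ 37 42/ 36/119/ 40 68/ 92/142/ 31
292 67/ 79/145/ 31 63/ 61/142/ 32 55/ 49/136/ 29 40/ 35/130/ 32 56/ 48/134/ 36 68/ 91/148/ 28
```

step_arm(
  deltas=[
    {"dp":[0,0,0.06],"twist":0},
    {"dp":[0,0,0],"twist":0},
  ],
)

```text
time_s: 10.15
ee_pos: [0.479, 0.012, -0.0123]
eef_rot: [3.141, -0.0, 0.933]
force: [0.3, -0.1, -1.8]
grip_width: 0.0558
grip_force: 20.0
```

step_arm(
  deltas=[
    {"dp":[0,0,0],"twist":0},
    {"dp":[0,0,0],"twist":0},
    {"dp":[0,0,0],"twist":0},
    {"dp":[0,0,-0.4],"twist":0},
    {"dp":[0,0,-0.8],"twist":0},
    {"dp":[0,0,-0.9],"twist":0},
    {"dp":[0,0,-0.9],"twist":0},
    {"dp":[0,0,-0.9],"twist":0},
    {"dp":[0,0,-0.9],"twist":0},
  ],
  gripper=0.5,
)

```text
time_s: 11.05
ee_pos: [0.4786, 0.012, 0.1812]
eef_rot: [3.141, -0.0, 0.933]
force: [-1.1, 0.3, 0.1]
grip_width: 0.0706
grip_force: 0.0
```

```bash
python3 - <<'E'
from h import *
im,d,W=cam('wrist');z=W[...,2]
comps(W,(z>.015)&(z<.034)&(abs(W[...,1])<.1)&(W[...,0]<.57),'tray')
hs=cv2.cvtColor(im,cv2.COLOR_RGB2HSV).astype(int)
comps(W,(hs[...,0]>22)&(hs[...,0]<34)&(hs[...,1]>120)&(hs[...,2]>90)&(W[...,1]<-.08)&(z<.04),'yel')
to(.4864,-.1535,.18,8)
E
```

```text
tray [ 193  101  172  169 2967] [478.9   9.4] [130.2 130.1] 76.1 27.0
tray [ 252  175   57   25 1381] [479.8  11.3] [55.9 23.7] -36.6 23.5
tray [357 206  53  44 475] [538.2 -84.2] [64.1  1.7] 7.7 24.6
tray [309 253  39  42 374] [465.8 -94.6] [57.   2.6] 8.0 24.5
yel [412 249  28  25 381] [ 555.6 -142.3] [23.3 20.4] 9.5 23.3
yel [352 306  12  17  81] [ 463.7 -150.3] [21.2  7.6] 75.8 27.2
t 11.1 p [0.4807 0.012  0.1869] yaw 53.5 units dp [-3.24  2.58  0.17] twist 11.37
```

step_arm(
  deltas=[
    {"dp":[-0.65,0.52,0],"twist":0},
    {"dp":[-0.65,0.52,0],"twist":0},
    {"dp":[-0.65,0.52,0],"twist":0},
    {"dp":[-0.65,0.52,0],"twist":0},
    {"dp":[-0.65,0.52,0],"twist":0},
    {"dp":[0,0,0],"twist":1},
    {"dp":[0,0,0],"twist":1},
    {"dp":[0,0,0],"twist":1},
    {"dp":[0,0,0],"twist":1},
    {"dp":[0,0,0],"twist":1},
    {"dp":[0,0,0],"twist":1},
    {"dp":[0,0,0],"twist":1},
  ],
)

```text
time_s: 12.3
ee_pos: [0.4849, -0.1544, 0.1793]
eef_rot: [3.142, -0.0, 0.441]
force: [-0.0, 0.0, 0.4]
grip_width: 0.0706
grip_force: 0.0
```

step_arm(
  deltas=[
    {"dp":[0,0,0],"twist":1},
    {"dp":[0,0,0],"twist":1},
    {"dp":[0,0,0],"twist":1},
    {"dp":[0,0,0],"twist":1},
    {"dp":[0,0,0],"twist":0.3},
    {"dp":[0,0,0],"twist":0},
  ],
)

```text
time_s: 12.9
ee_pos: [0.4849, -0.1544, 0.1794]
eef_rot: [-3.142, 0.0, 0.145]
force: [0.4, 0.4, -1.3]
grip_width: 0.0707
grip_force: 0.0
```

```bash
python3 - <<'E'
from h import *
im,d,W=cam('wrist');z=W[...,2];save(im,'w4.png')
hs=cv2.cvtColor(im,cv2.COLOR_RGB2HSV).astype(int)
comps(W,(z>.014)&(z<.031)&(W[...,1]<-.09)&(W[...,1]>-.3)&(W[...,0]>.45)&(W[...,0]<.64),'top')
comps(W,(z>.042)&(z<.056)&(W[...,1]<-.06)&(W[...,0]>.42),'rim')
to(.4864,-.1535,.18,8)
E
```

```text
top [ 225   51  235   77 1123] [ 614.1 -200.1] [212.7  60.9] 80.4 22.9
top [265  87  24  42 929] [ 561.1 -141.9] [37.2 20.9] 9.8 23.1
top [377  95  19  35 619] [ 571.6 -244.8] [30.8 16.7] 13.3 19.2
top [218 119   6  98 264] [497.  -96.1] [93.6  0.8] 7.6 22.8
top [ 261  161   27   52 1349] [ 486.2 -149.9] [50.6 25.5] 8.6 27.1
top [ 361  166   34   47 1179] [ 497.9 -252.4] [44.1 24.5] -0.2 25.5
top [266 219 155   8 755] [ 460.  -223.4] [154.5   1.5] -82.5 22.7
rim [206  38 138   3 176] [ 613.7 -132.7] [110.1   1. ] -82.3 54.1
rim [366  39 116   3 150] [ 629.6 -250.8] [91.3  1.4] -82.3 53.9
rim [ 205   41  273  197 7396] [ 536.2 -197.4] [224.6 170.2] -82.3 49.1
t 12.95 p [ 0.4849 -0.1544  0.1794] yaw 8.3 units dp [ 0.04 -0.02 -0.01] twist 0.09
```

View pics/w4.png

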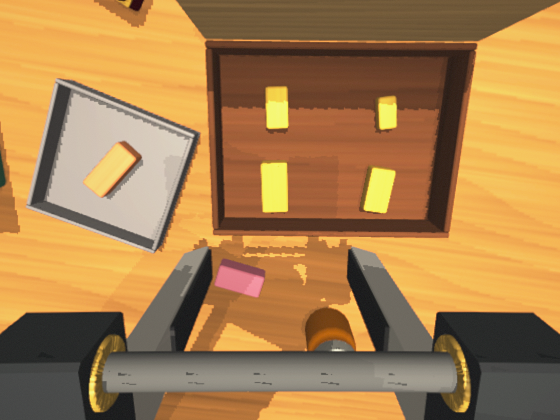

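step_arm(
  deltas=[
    {"dp":[0.05,-0.1,0.6],"twist":-0.07},
    {"dp":[0,0,0.75],"twist":0},
    {"dp":[0,0,0.75],"twist":0},
    {"dp":[0,0,0.75],"twist":0},
    {"dp":[0,0,0.6],"twist":0},
    {"dp":[0,0,0.5],"twist":0},
    {"dp":[0,0,0.4],"twist":0},
    {"dp":[0,0,0.2],"twist":0},
    {"dp":[0,0,0.1],"twist":0},
    {"dp":[0,0,0],"twist":0},
  ],
  gripper=0,
)

```text
time_s: 13.95
ee_pos: [0.4864, -0.1501, -0.0065]
eef_rot: [-3.142, -0.0, 0.15]
force: [-0.6, -0.2, 0.4]
grip_width: 0.0467
grip_force: 0.0
```

```bash
python3 - <<'E'
from h import *
to(.4862,-.1499,-.012,8.6);o=ctrl.get_obs();print(o['force'],o['grip_width'])
E
```

```text
t 13.95 p [ 0.4864 -0.1501 -0.0065] yaw 8.6 units dp [-0.01 -0.01  0.14] twist -0.01
[-0.55043234 -0.18409637  0.44631273] 0.046686266862903454
```

step_arm(
  deltas=[
    {"dp":[0,0,0.1],"twist":0},
    {"dp":[0,0,0],"twist":0},
    {"dp":[0,0,0],"twist":0},
    {"dp":[0,0,0],"twist":0},
    {"dp":[0,0,0],"twist":0},
  ],
  gripper=-1,
  squeeze=20,
)

```text
time_s: 14.45
ee_pos: [0.4865, -0.1501, -0.0103]
eef_rot: [3.141, -0.0, 0.149]
force: [-0.8, -0.0, 2.4]
grip_width: 0.0259
grip_force: 20.0
```

step_arm(
  deltas=[
    {"dp":[0,0,-0.4],"twist":0},
    {"dp":[0,0,-0.8],"twist":0},
    {"dp":[0,0,-0.9],"twist":0},
    {"dp":[0,0,-0.9],"twist":0},
    {"dp":[0,0,-0.9],"twist":0},
    {"dp":[0,0,-0.9],"twist":0},
    {"dp":[0,0,0],"twist":0},
  ],
)

```text
time_s: 15.15
ee_pos: [0.4879, -0.1508, 0.186]
eef_rot: [3.138, -0.006, 0.149]
force: [0.3, -0.1, -2.8]
grip_width: 0.0256
grip_force: 20.0
```

step_arm(
  deltas=[
    {"dp":[0.19,-0.94,0],"twist":0},
    {"dp":[0.19,-0.94,0],"twist":0},
    {"dp":[0.19,-0.94,0],"twist":0},
    {"dp":[0.19,-0.94,0],"twist":0},
    {"dp":[0.19,-0.94,0],"twist":0},
    {"dp":[0.19,-0.94,0],"twist":0},
    {"dp":[0.19,-0.94,0],"twist":0},
    {"dp":[0.19,-0.94,0],"twist":0},
    {"dp":[0.19,-0.94,0],"twist":0},
    {"dp":[0.19,-0.94,0],"twist":0},
    {"dp":[0,0,0],"twist":0},
    {"dp":[0,0,0],"twist":0},
  ],
)

```text
time_s: 16.35
ee_pos: [0.5051, 0.2333, 0.1801]
eef_rot: [3.141, 0.002, 0.151]
force: [0.1, -0.7, -2.1]
grip_width: 0.0259
grip_force: 20.0
```

```bash
python3 - <<'E'
from h import *
to(.505,.235,.136,8.6)
E
```

```text
t 16.35 p [0.5051 0.2333 0.1801] yaw 8.6 units dp [ 0.   -0.04  1.1 ] twist 0.01
```

step_arm(
  deltas=[
    {"dp":[0,0,0.4],"twist":0},
    {"dp":[0,0,0.3],"twist":0},
    {"dp":[0,0,0.25],"twist":0},
    {"dp":[0,0,0.25],"twist":0},
    {"dp":[0,0,0.25],"twist":0},
    {"dp":[0,0,0.25],"twist":0},
    {"dp":[0,0,0.2],"twist":0},
    {"dp":[0,0,0.15],"twist":0},
    {"dp":[0,0,0],"twist":0},
    {"dp":[0,0,0],"twist":0},
  ],
)

```text
time_s: 17.35
ee_pos: [0.5056, 0.2331, 0.0996]
eef_rot: [-3.141, 0.0, 0.149]
force: [-0.0, -0.2, -0.4]
grip_width: 0.0259
grip_force: 20.0
```

step_arm(
  deltas=[
    {"dp":[0,0,0],"twist":0},
    {"dp":[0,0,0],"twist":0},
    {"dp":[0,0,0],"twist":0},
  ],
  gripper=-0.2,
)

```text
time_s: 17.65
ee_pos: [0.5058, 0.2331, 0.0998]
eef_rot: [-3.141, -0.001, 0.149]
force: [-0.3, 0.8, -0.1]
grip_width: 0.0375
grip_force: 0.0
```

step_arm(
  deltas=[
    {"dp":[0,0,-0.4],"twist":0},
    {"dp":[0,0,-0.8],"twist":0},
    {"dp":[0,0,-0.9],"twist":0},
    {"dp":[0,0,0],"twist":0},
  ],
)

```text
time_s: 18.05
ee_pos: [0.5074, 0.2338, 0.1884]
eef_rot: [-3.14, -0.008, 0.149]
force: [-0.3, -0.8, -0.5]
grip_width: 0.0378
grip_force: 0.0
```

```bash
python3 - <<'E'
from h import *
im,d,W=cam('wrist');z=W[...,2]
m=(W[...,1]>.1)&(W[...,1]<.32)&(W[...,0]<.58)&(W[...,0]>.43)
comps(W,m&(z>.1)&(z<.12),'pan');comps(W,m&(z>.124)&(z<.145),'d')
to(.5716,-.2448,.19,13.3)
E
```

```text
pan [  213   108   218   204 31787] [509.  203.9] [159.8 156.9] -83.8 110.2
d [ 263  187   36   66 2302] [506.1 232.1] [49.5 25.6] 8.1 131.6
t 18.1 p [0.5065 0.2334 0.1857] yaw 8.5 units dp [-0.17 12.06 -0.11] twist -1.19
```

step_arm(
  deltas=[
    {"dp":[-0.01,0.93,0],"twist":0},
    {"dp":[-0.01,0.93,0],"twist":0},
    {"dp":[-0.01,0.93,0],"twist":0},
    {"dp":[-0.01,0.93,0],"twist":0},
    {"dp":[-0.01,0.93,0],"twist":0},
    {"dp":[-0.01,0.93,0],"twist":0},
    {"dp":[-0.01,0.93,0],"twist":0},
    {"dp":[-0.01,0.93,0],"twist":0},
    {"dp":[-0.01,0.93,0],"twist":0},
    {"dp":[-0.01,0.93,0],"twist":0},
    {"dp":[-0.01,0.93,0],"twist":0},
    {"dp":[-0.01,0.93,0],"twist":0},
  ],
)

```text
time_s: 19.3
ee_pos: [0.5668, -0.2106, 0.1821]
eef_rot: [-3.141, 0.001, 0.149]
force: [0.6, 0.8, 0.5]
grip_width: 0.0375
grip_force: 0.0
```

step_arm(
  deltas=[
    {"dp":[-0.01,0.9,0],"twist":0},
    {"dp":[0,0,0],"twist":-0.6},
    {"dp":[0,0,0],"twist":-0.6},
    {"dp":[0,0,0],"twist":0},
    {"dp":[0,0,0],"twist":0},
  ],
)

```text
time_s: 19.8
ee_pos: [0.572, -0.2446, 0.1826]
eef_rot: [-3.141, 0.001, 0.232]
force: [0.7, -0.6, 0.3]
grip_width: 0.0372
grip_force: 0.0
```

```bash
python3 - <<'E'
from h import *
im,d,W=cam('wrist');z=W[...,2]
comps(W,(z>.014)&(z<.022)&(W[...,1]<-.22)&(W[...,1]>-.27)&(W[...,0]>.54)&(W[...,0]<.595),'a')
to(.5716,-.2448,-.0125,13.3);print(ctrl.get_obs()['grip_width'])
E
```

```text
a [271 172  18  30 480] [ 572.2 -245.6] [29.2 16.8] 16.4 19.3
t 19.85 p [ 0.5721 -0.2446  0.1829] yaw 13.3 units dp [-0.01  0.    4.89] twist -0.0
0.037465932699145076
```

step_arm(
  deltas=[
    {"dp":[0,0.02,0.75],"twist":0},
    {"dp":[0,0,0.75],"twist":0},
    {"dp":[0,0,0.75],"twist":0},
    {"dp":[0,0,0.75],"twist":0},
    {"dp":[0,0,0.7],"twist":0},
    {"dp":[0,0,0.5],"twist":0},
    {"dp":[0,0,0.4],"twist":0},
    {"dp":[0,0,0.2],"twist":0},
    {"dp":[0,0,0.1],"twist":0},
    {"dp":[0,0,0],"twist":0},
    {"dp":[0,0,0],"twist":0},
  ],
)

```text
time_s: 20.95
ee_pos: [0.5728, -0.2458, -0.0117]
eef_rot: [3.141, -0.001, 0.233]
force: [-0.4, -0.1, 1.2]
grip_width: 0.0378
grip_force: 0.0
```

step_arm(
  deltas=[
    {"dp":[0,0,0],"twist":0},
    {"dp":[0,0,0],"twist":0},
    {"dp":[0,0,0],"twist":0},
    {"dp":[0,0,0],"twist":0},
    {"dp":[0,0,0],"twist":0},
  ],
  gripper=-1,
  squeeze=15,
)

```text
time_s: 21.45
ee_pos: [0.5725, -0.2457, -0.0122]
eef_rot: [3.141, -0.0, 0.233]
force: [-0.9, 0.4, 3.7]
grip_width: 0.0165
grip_force: 15.0
```

step_arm(
  deltas=[
    {"dp":[0,0,-0.4],"twist":0},
    {"dp":[0,0,-0.8],"twist":0},
    {"dp":[0,0,-0.9],"twist":0},
    {"dp":[0,0,-0.9],"twist":0},
    {"dp":[0,0,-0.9],"twist":0},
    {"dp":[0,0,-0.9],"twist":0},
    {"dp":[0,0,0],"twist":0},
    {"dp":[0,0,0],"twist":0},
  ],
)

```text
time_s: 22.25
ee_pos: [0.5724, -0.2456, 0.1805]
eef_rot: [3.141, -0.001, 0.233]
force: [-0.2, 0.2, -0.5]
grip_width: 0.017
grip_force: 15.0
```

```bash
python3 - <<'E'
from h import *
to(.505,.172,.18,13.3);print(ctrl.get_obs()['grip_width'])
E
```

```text
t 22.25 p [ 0.5724 -0.2456  0.1805] yaw 13.3 units dp [ 7.700e-01 -1.055e+01  1.000e-02] twist 0.01
0.01695806100877847
```

step_arm(
  deltas=[
    {"dp":[0.07,-0.96,0],"twist":0},
    {"dp":[0.07,-0.96,0],"twist":0},
    {"dp":[0.07,-0.96,0],"twist":0},
    {"dp":[0.07,-0.96,0],"twist":0},
    {"dp":[0.07,-0.96,0],"twist":0},
    {"dp":[0.07,-0.96,0],"twist":0},
    {"dp":[0.07,-0.96,0],"twist":0},
    {"dp":[0.07,-0.96,0],"twist":0},
    {"dp":[0.07,-0.96,0],"twist":0},
    {"dp":[0.07,-0.96,0],"twist":0},
    {"dp":[0.07,-0.96,0],"twist":0},
    {"dp":[0,0,0],"twist":0},
  ],
)

```text
time_s: 23.45
ee_pos: [0.5033, 0.1758, 0.1782]
eef_rot: [-3.141, 0.002, 0.237]
force: [0.1, -0.1, -1.2]
grip_width: 0.0161
grip_force: 15.0
```

```bash
python3 - <<'E'
from h import *
to(.505,.172,.084,13.3);print(ctrl.get_obs()['grip_width'])
E
```

```text
t 23.45 p [0.5033 0.1758 0.1782] yaw 13.6 units dp [0.02 0.1  2.36] twist 0.06
0.016127989917717772
```

step_arm(
  deltas=[
    {"dp":[0.02,0.1,0.4],"twist":0},
    {"dp":[0,0,0.5],"twist":0},
    {"dp":[0,0,0.4],"twist":0},
    {"dp":[0,0,0.3],"twist":0},
    {"dp":[0,0,0.25],"twist":0},
    {"dp":[0,0,0.2],"twist":0},
    {"dp":[0,0,0.2],"twist":0},
    {"dp":[0,0,0.05],"twist":0},
    {"dp":[0,0,0],"twist":0},
    {"dp":[0,0,0],"twist":0},
  ],
)

```text
time_s: 24.45
ee_pos: [0.5068, 0.1689, 0.0879]
eef_rot: [-3.142, -0.001, 0.233]
force: [-0.5, 0.7, -0.2]
grip_width: 0.0167
grip_force: 15.0
```

step_arm(
  deltas=[
    {"dp":[0,0,0],"twist":0},
    {"dp":[0,0,0],"twist":0},
    {"dp":[0,0,0],"twist":0},
  ],
  gripper=-0.36,
)

```text
time_s: 24.75
ee_pos: [0.5067, 0.1688, 0.0877]
eef_rot: [-3.142, -0.0, 0.233]
force: [-0.4, 0.1, -0.1]
grip_width: 0.0297
grip_force: 0.0
```

step_arm(
  deltas=[
    {"dp":[0,0,-0.4],"twist":0},
    {"dp":[0,0,-0.8],"twist":0},
    {"dp":[0,0,-0.9],"twist":0},
    {"dp":[0,0,-0.6],"twist":0},
    {"dp":[0,0,0],"twist":0},
  ],
)

```text
time_s: 25.25
ee_pos: [0.5078, 0.1691, 0.1989]
eef_rot: [-3.141, -0.006, 0.233]
force: [0.4, -0.4, -0.7]
grip_width: 0.0301
grip_force: 0.0
```

```bash
python3 - <<'E'
from h import *
im,d,W=cam('wrist');z=W[...,2]
m=(W[...,1]>.1)&(W[...,1]<.32)&(W[...,0]<.58)&(W[...,0]>.43)
comps(W,m&(z>.09)&(z<.107),'pan');comps(W,m&(z>.11)&(z<.135),'ingots')
a,d,W=cam('scene');hs=cv2.cvtColor(a,cv2.COLOR_RGB2HSV).astype(int)
m=np.zeros(z.shape,bool);m[255:300,290:350]=1
for n,k in [('g',m&(hs[...,0]>55)&(hs[...,0]<70)&(hs[...,1]>105)&(W[...,2]>.045)),('r',m&((hs[...,0]<6))&(hs[...,1]>150))]:
    p=W[k];u=np.argwhere(k);print(n,k.sum(),u.min(0),u.max(0),np.round(np.nanpercentile(p,[5,50,95],axis=0)*1000,1).tolist())
# lid geometry
m=(W[...,2]>.07)&(W[...,1]<-.05)&(W[...,0]>.55);P=W[m];ang=np.radians(7.6);u=np.array([np.cos(ang),np.sin(ang)])
q=(P[:,:2]-[.536,-.197])@u; v=(P[:,:2]-[.536,-.197])@[-u[1],u[0]]
for zz in np.arange(.07,.26,.015):
    k=abs(P[:,2]-zz)<.0075
    if k.sum(): print(round(zz,3),k.sum(),np.round(np.percentile(q[k],[5,50,95])*1000),np.round(np.percentile(v[k],[2,98])*1000))
to(.7,-.11,.3)
save(cv2.resize(a[180:310,80:380],(800,347),interpolation=cv2.INTER_CUBIC),'s5.png')
E
```

```text
pan [  138    81   207   210 29198] [509.3 204.3] [159.1 157.3] -83.6 100.5
ingots [ 183  162   36   66 2223] [505.9 231.4] [50.1 25.8] 9.6 121.8
ingots [269 192  22  37 753] [506.2 167.6] [30.5 17. ] 13.6 114.0
g 33 [280 316] [288 327] [[603.3, 228.2, 71.5], [613.2, 243.0, 78.3], [615.9, 248.1, 81.5]]
r 89 [268 301] [288 322] [[587.8, 200.8, 73.8], [620.0, 216.0, 77.7], [626.1, 236.0, 80.3]]
0.07 115 [95. 96. 97.] [-103.  111.]
0.085 206 [96. 97. 98.] [-107.  111.]
0.1 196 [97. 98. 99.] [-105.  111.]
0.115 214 [ 98.  99. 100.] [-106.  112.]
0.13 218 [ 99. 100. 101.] [-107.  111.]
0.145 247 [100. 102. 103.] [-107.  111.]
0.16 256 [101. 103. 104.] [-105.  111.]
0.175 295 [102. 104. 106.] [-106.  111.]
0.19 422 [104. 105. 148.] [-103.  110.]
0.205 370 [105. 106. 143.] [-106.  111.]
0.22 452 [101. 106. 108.] [-105.  109.]
t 25.35 p [0.5065 0.1688 0.1951] yaw 13.3 units dp [ 3.1   7.9  -2.62] twist 0
```

View pics/s5.png

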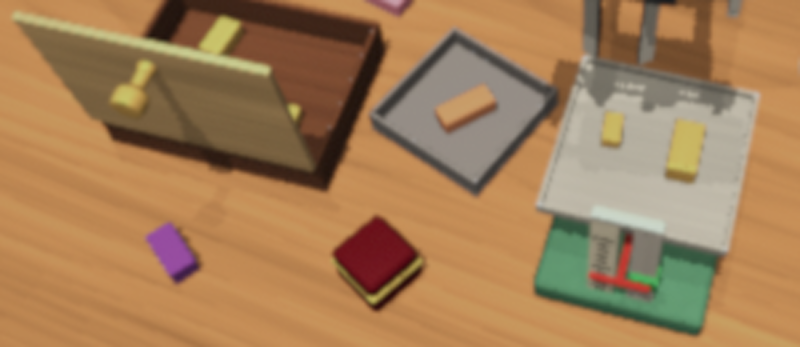

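The pan reads 0.1005, a 49.5 mm deflection, which puts the pointer at about 76 mm. The marker spans about 66–80 mm, so they match. In the picture, d and a lie on the pan at (686,150) and (612,130), the copper is in the tray at (465,108), and the lid stands open. Next I'll shut the lid.

step_arm(
  deltas=[
    {"dp":[0.24,0.88,-0.5],"twist":0},
    {"dp":[0.24,0.88,-0.5],"twist":0},
    {"dp":[0.24,0.88,-0.5],"twist":0},
    {"dp":[0.24,0.88,-0.4],"twist":0},
    {"dp":[0.24,0.88,0],"twist":0},
    {"dp":[0.24,0.88,0],"twist":0},
    {"dp":[0.24,0.88,0],"twist":0},
    {"dp":[0.24,0.88,0],"twist":0},
    {"dp":[0.24,0.88,0],"twist":0},
    {"dp":[0,0,0],"twist":0.7},
    {"dp":[0,0,0],"twist":0.7},
    {"dp":[0,0,0],"twist":0},
  ],
  gripper=-1,
)

```text
time_s: 26.55
ee_pos: [0.6635, -0.1197, 0.2693]
eef_rot: [-3.141, 0.003, 0.134]
force: [0.2, 0.3, 0.4]
grip_width: 0.0007
grip_force: 0.0
```

```bash
python3 - <<'E'
from h import *
to(.6619,-.1197,.14,7.6);print(ctrl.get_obs()['grip_width'])
E
```

```text
t 26.55 p [ 0.6635 -0.1197  0.2693] yaw 7.7 units dp [-0.04 -0.01  3.23] twist 0.02
0.0006899610299031523
```

step_arm(
  deltas=[
    {"dp":[0,0,0.6],"twist":0},
    {"dp":[0,0,0.7],"twist":0},
    {"dp":[0,0,0.7],"twist":0},
    {"dp":[0,0,0.6],"twist":0},
    {"dp":[0,0,0.4],"twist":0},
    {"dp":[0,0,0.15],"twist":0},
    {"dp":[-0.3,0,0],"twist":0},
    {"dp":[-0.3,0,0],"twist":0},
    {"dp":[-0.3,0,0],"twist":0},
    {"dp":[-0.3,0,0],"twist":0},
  ],
)

```text
time_s: 27.55
ee_pos: [0.6161, -0.1258, 0.146]
eef_rot: [3.141, -0.001, 0.136]
force: [2.8, 0.5, -0.7]
grip_width: 0.0008
grip_force: 0.9
```

step_arm(
  deltas=[
    {"dp":[-0.3,0,0],"twist":0},
    {"dp":[-0.3,0,0],"twist":0},
    {"dp":[-0.3,0,0],"twist":0},
  ],
)

```text
time_s: 27.85
ee_pos: [0.5803, -0.1307, 0.1458]
eef_rot: [3.141, -0.001, 0.136]
force: [1.1, 0.4, 0.4]
grip_width: 0.0004
grip_force: 0.7
```

step_arm(
  deltas=[
    {"dp":[-0.3,0,0.03],"twist":0},
    {"dp":[-0.3,0,0.03],"twist":0},
    {"dp":[-0.3,0,0.03],"twist":0},
    {"dp":[-0.3,0,0.03],"twist":0},
    {"dp":[-0.3,0,0.03],"twist":0},
    {"dp":[-0.22,0,0.25],"twist":0},
    {"dp":[-0.22,0,0.25],"twist":0},
    {"dp":[-0.22,0,0.25],"twist":0},
  ],
)

```text
time_s: 28.65
ee_pos: [0.4948, -0.1425, 0.1096]
eef_rot: [3.141, -0.001, 0.136]
force: [0.8, -0.1, 1.0]
grip_width: 0.0006
grip_force: 0.4
```

step_arm(
  deltas=[
    {"dp":[-0.14,0,0.29],"twist":0},
    {"dp":[-0.14,0,0.29],"twist":0},
    {"dp":[-0.14,0,0.29],"twist":0},
    {"dp":[0,0,0],"twist":0},
  ],
)

```text
time_s: 29.05
ee_pos: [0.477, -0.1445, 0.073]
eef_rot: [-3.14, 0.002, 0.135]
force: [-0.2, -0.1, -0.3]
grip_width: 0.0004
grip_force: 0.0
```

```bash
python3 - <<'E'
from h import *
q=np.array([.536,-.197])-.057*np.array([.991,.132])+.06*np.array([-.132,.991])
to(*q,.058-.0225,7.6)
a,d,W=cam('scene')
m=(W[...,1]<-.06)&(W[...,1]>-.3)&(W[...,0]>.42)&(W[...,0]<.64)&(W[...,2]>.053)
P=W[m];q=(P[:,:2]-[.536,-.197])@[.991,.132]
for a0 in range(-110,95,20):
    k=abs(q*1000-a0)<10
    if k.sum()>5: print(a0,k.sum(),np.round(np.percentile(P[k,2],[10,50,90])*1000))
E
```

```text
t 29.05 p [ 0.477  -0.1445  0.073 ] yaw 7.7 units dp [-0.14 -0.    0.94] twist 0.04
-110 327 [386. 430. 462.]
-90 1009 [388. 435. 457.]
-70 1325 [ 97. 364. 430.]
-50 1946 [ 92. 238. 405.]
-30 2789 [ 88. 238. 399.]
-10 1898 [ 81. 280. 392.]
10 875 [ 75.  79. 377.]
30 677 [70. 73. 76.]
50 686 [65. 68. 71.]
70 700 [60. 63. 66.]
90 334 [56. 59. 62.]
```

step_arm(
  deltas=[
    {"dp":[-0.03,0,0.25],"twist":0},
    {"dp":[-0.03,0,0.25],"twist":0},
    {"dp":[-0.03,0,0.2],"twist":0},
    {"dp":[0,0,0.15],"twist":0},
    {"dp":[0,0,0],"twist":0},
  ],
)

```text
time_s: 29.6
ee_pos: [0.4742, -0.145, 0.0397]
eef_rot: [-3.141, 0.001, 0.135]
force: [-0.1, 0.6, 0.4]
grip_width: 0.0004
grip_force: 0.0
```

step_arm(
  deltas=[
    {"dp":[0,0,0.06],"twist":0},
    {"dp":[0,0,0],"twist":0},
  ],
)

```text
time_s: 29.8
ee_pos: [0.4748, -0.1452, 0.0382]
eef_rot: [3.142, -0.0, 0.135]
force: [0.1, 0.2, 0.4]
grip_width: -0.0001
grip_force: 0.0
```

step_arm(
  deltas=[
    {"dp":[0,0,0.03],"twist":0},
    {"dp":[0,0,0],"twist":0},
  ],
)

```text
time_s: 30.0
ee_pos: [0.4747, -0.1452, 0.0371]
eef_rot: [3.142, -0.0, 0.135]
force: [-0.0, -0.9, -0.1]
grip_width: 0.0006
grip_force: 0.0
```

step_arm(
  deltas=[
    {"dp":[0,0,0.04],"twist":0},
    {"dp":[0,0,0.04],"twist":0},
    {"dp":[0,0,0],"twist":0},
  ],
)

```text
time_s: 30.3
ee_pos: [0.4749, -0.1453, 0.0349]
eef_rot: [3.141, -0.001, 0.135]
force: [-5.8, 2.1, 14.5]
grip_width: 0.0005
grip_force: 7.9
```

```bash
python3 - <<'E'
from h import *
o=ctrl.get_obs();print(o['ee_pos'],o['force'])
im,d,W=cam('wrist')
q=(W[...,:2]-[.536,-.197])@[.991,.132];v=(W[...,:2]-[.536,-.197])@[-.132,.991];z=W[...,2]
for a0 in range(-90,95,20):
    k=(abs(q*1000-a0)<10)&((abs(v+.05)<.03)|(abs(v-.095)<.01))&(z<.1)&(z>.02)
    if k.sum()>5: print(a0,k.sum(),np.round(np.percentile(z[k],[10,50,90])*1000,1))
E
```

```text
[ 0.47488388 -0.1453095   0.03491082] [-5.79600885  2.12211654 14.53830105]
-90 554 [57.3 58.1 58.8]
-70 4420 [57.4 58.1 58.9]
-50 5600 [57.3 58.1 58.9]
-30 6118 [57.3 58.1 58.9]
-10 6443 [57.3 58.1 59. ]
10 6706 [57.3 58.1 59. ]
30 6933 [57.3 58.1 59. ]
50 7246 [57.2 58.1 59. ]
70 3231 [57.2 58.1 59. ]
```

Contact is firm at 14.5 N and the lid is flat at 58.1 mm, so it's shut. I'll retreat and do a final check.

step_arm(
  deltas=[
    {"dp":[0,0,-0.2],"twist":0},
    {"dp":[0,0,-0.6],"twist":0},
    {"dp":[0,0,-0.9],"twist":0},
    {"dp":[0,0,-0.9],"twist":0},
    {"dp":[-0.5,0,-0.9],"twist":0},
    {"dp":[0,0,0],"twist":0},
    {"dp":[0,0,0],"twist":0},
  ],
)

```text
time_s: 31.05
ee_pos: [0.4549, -0.148, 0.1741]
eef_rot: [3.141, -0.001, 0.135]
force: [-0.3, -0.2, -0.8]
grip_width: 0.0002
grip_force: 0.0
```

```bash
python3 - <<'E'
from h import *
im,d,W=cam('wrist');z=W[...,2]
q=(W[...,:2]-[.536,-.197])@[.991,.132];v=(W[...,:2]-[.536,-.197])@[-.132,.991]
for a0 in range(-80,85,40):
    k=(abs(q*1000-a0)<15)&(abs(v)<.1)&(z<.1)&(z>.02);print(a0,k.sum(),np.round(np.percentile(z[k],[10,50,90])*1000,1))
a,d,W=cam('scene');hs=cv2.cvtColor(a,cv2.COLOR_RGB2HSV).astype(int)
m=np.zeros(z.shape,bool);m[255:300,290:350]=1
for n,k in [('g',m&(hs[...,0]>55)&(hs[...,0]<70)&(hs[...,1]>105)&(W[...,2]>.045)),('r',m&((hs[...,0]<6))&(hs[...,1]>150))]:
    p=W[k];print(n,k.sum(),np.round(np.nanpercentile(p[:,2],[5,50,95])*1000,1))
k=(abs(W[...,0]-.51)<.06)&(abs(W[...,1]-.2)<.06);print('pan',np.nanpercentile(W[k][:,2],30))
save(cv2.resize(a[120:340,70:470],(800,440),interpolation=cv2.INTER_CUBIC),'s6.png')
o=ctrl.get_obs();print(o['force'],o['time_s'])
E
```

```text
-80 4343 [57.3 58.2 59.1]
-40 8072 [57.3 58.3 59.3]
0 9147 [57.2 58.2 59.1]
40 10322 [57.1 58.1 59.1]
80 6718 [57.1 58.1 59.1]
g 32 [70.7 78.6 81.2]
r 89 [74.3 77.6 80.7]
pan 0.10031876048512785
[-0.60366025  0.98126985  0.26361083] 31.15
```

View pics/s6.png

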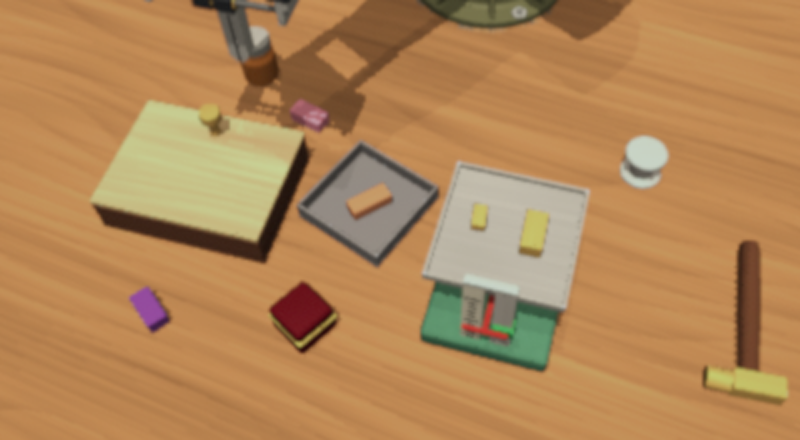

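The final picture shows the lid shut at (200,165), the copper in the tray at (370,200), brass on the pan at (534,232) and (480,215), and the pointer level with the green marker at (500,330). The other objects haven't moved.

```bash
python3 -c "
from station import ctrl
print(ctrl.hand_in())"
```

```text
the job is handed in; nothing more can be done
None
```

I handed the job in at about 31 s: the copper bar is in the scrap tray, brass_d and brass_a are on the pan with the pointer level with the green marker (49.5 mm deflection), and the box lid is fully shut on the two unused ingots.

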